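Press the tab to tip the trash bin lid open

ROBOT

A 7-joint arm with a two-finger parallel gripper is mounted at the origin on the work surface. World frame = base frame: x ahead of the robot, y to its left, z up, the work surface at z = 0. Lengths are in m, angles in rad, forces in N, time in s.
With the tool pointing down it reaches from about 0.4 to 0.9 m from the base axis. Payload 5.5 kg.
Tool frame: the origin (TCP) lies on the front face of the gripper's body, between the roots of the fingers; the fingertips stand 73 mm ahead of it and the grasp point (between the pads) lies 54 mm ahead of it; z points along the fingers, y is the direction in which the jaws open and shut (so a half turn about z gives the same grasp; the last joint's range is limited). The gripper opens to 85 mm and grips with 20 to 120 N. Pads are 22 mm wide; open, the fingers measure 114 mm over their backs; the gripper's body (76 mm by 85 mm) begins 54 mm behind the grasp point. The pads swing forward as they close: fully open they stand 13 mm farther back than shut.
Start: joints at [-0.951, 0.501, -0.427, 1.55, 0.221, 1.138, -0.21], TCP at [0.227, 0.609, 0.304] pointing down, gripper open.
Joint ranges: [-2.88, 2.88], [-0.31, 2.03], [-1.54, 1.56], [0.2, 2.42], [-1.41, 4.55], [0.19, 2.02], [-2.57, 2.57]. Speed limits (rad/s): [2.57, 2.57, 3.14, 3.14, 3.14, 3.14, 3.14].

INTERFACE

Orientations are given as a unit quaternion [x, y, z, w].
In Python, from cell import bot gives the robot as it stands.
- The arm moves only by the tool send_rows, never from a script. Its argument "rows" is a list of rows, each a list of 5 numbers: the finger opening in cm, from 0 to 8.54, then the shift along the tool's x, y, z in cm, then the turn about the tool's z in rad. A call has 1 to 5 rows; each row shifts and turns the commanded pose from where the row before left it, along the tool's axes as they then stand; what a row does not reach is not made up. A row lasts 1/10 s, in which the tool goes at most 50 mm and 8.59 degrees, less where a joint would pass 70% of its speed; a pose out of reach is approached as far as the arm can. A call is refused whole if a number of a shift passes 5 or a number of a turn 0.15, either way. A call with a gripper value outside its range is refused whole. The fingers move at their own pace and stop on an object; "newtons" is the grip in N (left out, the last holds). Time passes only in rows, so rows that do not move let the fingers close. It gives the time, the measured TCP pose, the force and the opening at its end, in the units of the state.
- bot.state(): the state, without advancing time (a new reading comes with each control period).
- bot.get_image(name): name is "scene" or "side" or "wrist"; returns the picture (420x560x3 uint8, red, green, blue); there is no depth.
- bot.calibration(name): a dict with "fx", "fy", "cx", "cy" (pixels), "R" (3x3) and "t" (3): a world point X has camera coordinates R X + t; the wrist camera has in their place "tool_from_camera" (4x4, takes a point from camera to tool coordinates, whose origin is the TCP and whose axes are the flange's). Camera axes: x right, y down, z forward; pixel columns grow to the right and rows downward; lengths in m; the calibration is good to about 2 mm. A picture is of the moment at which its call begins: read the wrist's pose just before it. calibration takes no time and is no camera call.
- bot.hand_in(): hands the job in, once; it reports no verdict.
Trained networks look in the newest picture that a camera, given by its name, has taken for a name from the list of things; names that differ only in an ending like _2 or _b are one class to them, and where a whole thing is asked for, a point or a joint stands for the part that bears it (a point fixed in the world has none). Each returns a list of dicts, best first, with "p" (0 to 1); they miss things now and then, are a little off and sometimes report something else, mostly with a low value. They report only what shows in the picture. A call takes as long as a camera call. They do not tell look-alikes from the thing itself.
- bot.trace(camera, target): "pixels" (420x560 bool, what is visible of it) and "rect" ([left, top, width, height] in pixels, round what is visible of it).
The state is a dict: "clock": time; "joint_positions": joint angles; "joint_vel": joint speeds; "effort": joint torques, N m; "position": TCP position; "tcp_rot": TCP orientation; "contact_force": force on the tool from outside, world axes, zero at the start; "moment": the same for the moment, N m; "opening": opening from 0.0 (shut) to 1.0 (fully open).
Only numpy, scipy, OpenCV 4.12 (cv2) and the standard library are available. Lean on these libraries where they do the work, as an engineer would, in place of code of your own. Each camera call takes 0.05 s, during which the arm holds its last target.

TASK

Plates are about to be scraped: open the trash bin with the red lid by pressing down the black tab behind its hinge, so that the lid tips up to 30 degrees or more and stays open. Leave the blue-lidded recycling bin shut, do not shift or topple the salt shaker, and take the hand away at the end.

Things in the scene. Friction and masses are not known exactly. Their poses are not given: they have to be found in the camera images.
- trash_tab (a point): Black ribbed tab of the red-lidded bin: flat plate 44 mm wide, 6 thick, sticking out behind the bin's rear wall, towards the robot's side (world -x within 40 deg), free below. Origin: middle of the ribs on its top face, 158 mm above the board when shut, 40 mm behind the hinge; the tab goes on 34 mm further back. x points to the hinge and lid, y along the hinge, z up; turns with the lid.
- trash_lid (a joint): Tip angle (rad) of the red lid and its tab: 0 shut (the start), stop 0.8; the stiff hinge stays where left. Grey bin 180 x 140 mm, fixed. A finger going straight down at the tab's origin tips it 0.5 rad in 22 mm, 0.65 in 30 mm, stop at 41 mm, with 4 to 8 N, sliding slightly outwards on the tab. The 187 mm lid panel rises beyond the hinge, away from the finger.
- recycling_lid (a joint): Tip angle (rad) of the blue lid of the recycling bin, same shape, size and tab, beside the trash bin (either may be on the left): 0 shut (the start), stop 0.8. Leave it shut.
- salt: Loose glass salt shaker with steel twist top, 88 mm tall, 46 mm wide, standing on the board between the bins, nearer the robot. Origin: centre of its underside, z up. Leave it standing where it is.
Mind the look-alikes: they are no part of the job. Of the things like the salt, leave any that is yellow; of the rest the larger one is meant.

How it is judged:
By the outcome, as a careful person would: the job done as asked, in the order asked, and still so for the second after the job is handed in, with the robot touching nothing.
It also fails if it takes over 26 s, if anything falls off the work surface, if the arm or the gripper's body presses on something with over 40 N, if the wrist force passes 120 N, or if a joint passes its speed limit or range.

## Working session

There is one attempt and no reset: what is moved stays moved. The work goes in short steps, Python scripts to look and compute and a tool call to move; the robot and the scene stay as the last step left them, time stands still between calls to the robot, and variables do not carry over. Pictures are saved under pics/ and viewed, and the job is handed in when it is done.

Besides the shell and the picture viewer there is one more tool, called after "Emit:" as name([rows], argument=value, ...), one row to a line, values as JSON. send_rows: Moves the arm, as the interface text tells. Its arguments: {"type":"object","properties":{"rows":{"type":"array","items":{"type":"array","items":{"type":"number"}}},"newtons":{"type":"number"}},"required":["rows"]}

```bash
mkdir -p pics; python3 - <<'E'
from cell import bot
import cv2,numpy as np
s=bot.state();print(s['clock'],s['position'],s['tcp_rot'],s['opening'])
for n in ['scene','side']:
    im=bot.get_image(n); cv2.imwrite(f'pics/{n}0.png',im[:,:,::-1])
    c=bot.calibration(n);print(n,{k:np.round(v,4).tolist() for k,v in c.items()})
    for t in ['trash_tab','recycling_lid','salt']:
        for d in bot.trace(n,t)[:3]:
            print(t,round(d['p'],2),d['rect'],d['pixels'].sum())
print(bot.state()['clock'])
E
```

```text
0.0 [0.22688438 0.60851877 0.30285411] [ 1.77442404e-01  9.84130689e-01 -9.68037458e-04 -2.06269966e-04] 1.0010643643065655
scene {'fx': 534.9098, 'fy': 534.9098, 'cx': 277.1518, 'cy': 209.5335, 'R': [[0.7447, 0.6674, -0.0076], [0.5326, -0.6011, -0.5959], [-0.4023, 0.4397, -0.803]], 't': [-0.365, -0.2268, 1.3424]}
trash_tab 0.95 [140.3, 228.8, 155.2, 114.8] 10026
salt 0.77 [250.9, 220.4, 15.9, 28.4] 293
salt 0.64 [291.5, 167.5, 17.0, 25.6] 332
salt 0.57 [264.3, 180.0, 23.7, 40.6] 657
side {'fx': 455.1463, 'fy': 455.1463, 'cx': 281.5516, 'cy': 207.1502, 'R': [[-0.9952, -0.0971, -0.0137], [-0.0443, 0.5691, -0.8211], [0.0875, -0.8165, -0.5707]], 't': [0.5196, 0.1397, 0.9508]}
trash_tab 0.79 [226.4, 128.5, 110.9, 39.8] 2744
recycling_lid 0.67 [119.6, 222.0, 157.0, 88.5] 7364
salt 0.77 [300.5, 275.7, 20.8, 28.1] 501
salt 0.65 [295.9, 223.0, 11.2, 25.9] 170
salt 0.58 [302.0, 237.3, 15.8, 40.0] 713
0.4
```

View pics/scene0.png

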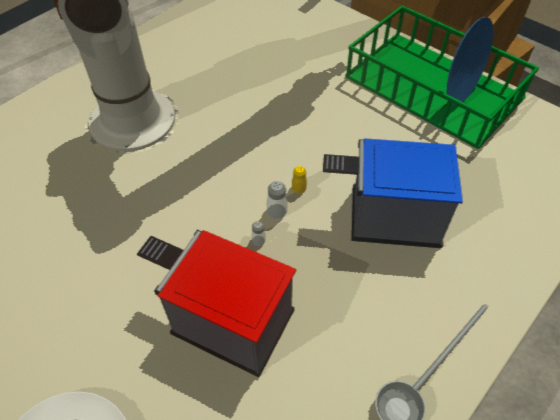

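View pics/side0.png

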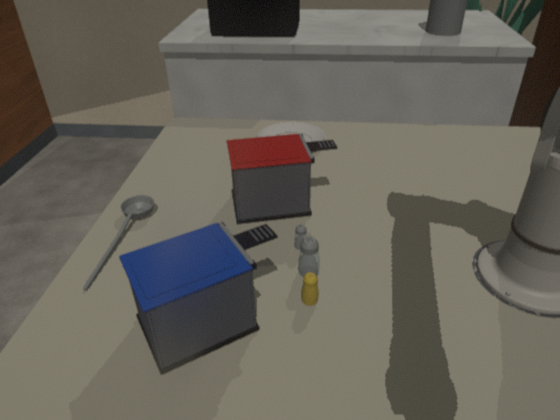

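The red bin is lower-left in the scene view with its tab near (160,252); in the side view the tab is near (320,146). The salt shakers stand between the bins, at about (277,200), (258,234) and, yellow, (300,180). I'll zoom in on the tab.

```bash
python3 - <<'E'
import cv2
a=cv2.imread('pics/scene0.png')[225:305,125:225];b=cv2.imread('pics/side0.png')[125:175,290:350]
cv2.imwrite('pics/za.png',cv2.resize(a,None,fx=7,fy=7,interpolation=cv2.INTER_CUBIC))
cv2.imwrite('pics/zb.png',cv2.resize(b,None,fx=10,fy=10,interpolation=cv2.INTER_CUBIC))
E
```

```text
(no output)
```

View pics/za.png

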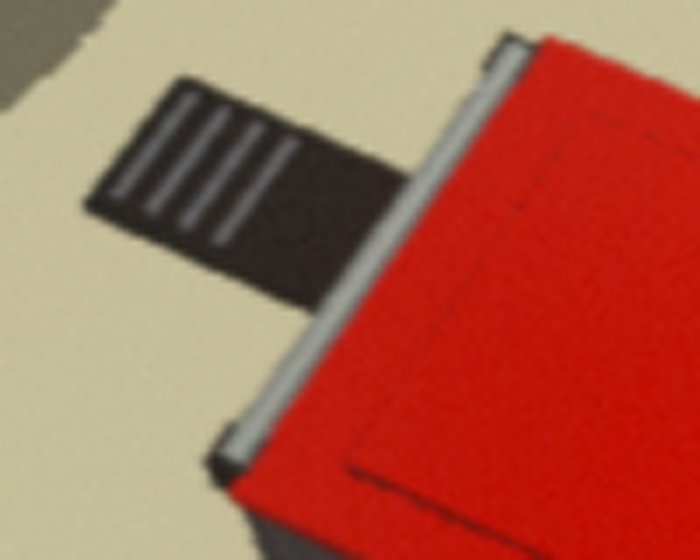

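View pics/zb.png

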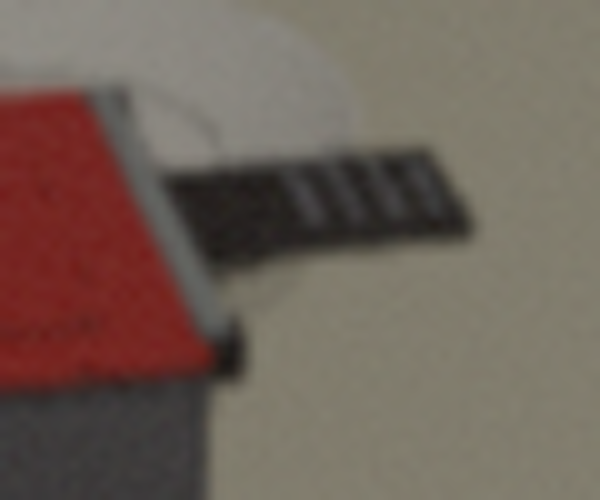

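```bash
cat > h.py <<'E'
from cell import bot
import numpy as np
def ray(n,p,z):
    c=bot.calibration(n);R=np.array(c['R']);t=np.array(c['t'])
    d=R.T@np.array([(p[0]-c['cx'])/c['fx'],(p[1]-c['cy'])/c['fy'],1]);o=-R.T@t
    return o+d*(z-o[2])/d[2]
E
python3 - <<'E'
from h import *
f=lambda x,y:(125+x/7-.43,225+y/7-.43)
g=lambda x,y:(290+x/10-.45,125+y/10-.45)
for k,p in dict(c1=(183,76),c2=(84,207),n1=(410,178),n2=(316,312),rib=(207,167)).items(): print(k,ray('scene',f(*p),.158).round(4))
for k,p in dict(c1=(470,235),c2=(430,150),rib=(368,192)).items(): print(k,ray('side',g(*p),.158).round(4))
for p in [(278,216),(258,247),(300,191)]: print('salt',ray('scene',p,0).round(3))
for p in [(268,238),(294,272)]: print('lid',ray('scene',p,.165).round(3))
s=bot.state();q=s['tcp_rot']
from scipy.spatial.transform import Rotation as Ro
print(Ro.from_quat(q).as_matrix().round(3))
E
```

```text
c1 [ 0.412  -0.2448  0.158 ]
c2 [ 0.4236 -0.2861  0.158 ]
n1 [ 0.4773 -0.2272  0.158 ]
n2 [ 0.4887 -0.2679  0.158 ]
rib [ 0.4373 -0.2584  0.158 ]
c1 [ 0.4107 -0.2337  0.158 ]
c2 [ 0.4205 -0.2784  0.158 ]
rib [ 0.4354 -0.2546  0.158 ]
salt [0.475 0.02  0.   ]
salt [ 0.497 -0.067  0.   ]
salt [0.465 0.104 0.   ]
lid [ 0.573 -0.115  0.165]
lid [ 0.651 -0.136  0.165]
[[-0.937  0.349 -0.   ]
 [ 0.349  0.937 -0.   ]
 [ 0.    -0.    -1.   ]]
```

Emit:
send_rows([
  [0,0,0,0,-0.125],
  [0,0,0,0,-0.125],
  [0,0,0,0,-0.125],
  [0,0,0,0,-0.125],
  [0,0,0,0,-0.125],
], newtons=40)

```text
clock: 0.9
position: [0.227, 0.609, 0.3039]
tcp_rot: [-0.136, 0.991, -0.0, 0.0]
contact_force: [-0.5, -0.3, 0.1]
opening: 0.142
```

```bash
cat > go.py <<'E'
from h import *
import sys
from scipy.spatial.transform import Rotation as Ro
s=bot.state();R=Ro.from_quat(s['tcp_rot']).as_matrix()
print(R.round(3).tolist(),s['position'],s['clock'],s['opening'],s['contact_force'])
for a in sys.argv[1:]:
    x=np.array(eval(a));print(a,'shift cm',(R.T@(x-s['position'])*100).round(2))
E
python3 go.py "[.5,.1,.30]" "[.445,-.255,.30]"
```

```text
[[-0.963, -0.27, 0.0], [-0.27, 0.963, -0.0], [-0.0, -0.0, -1.0]] [0.2270083  0.60904176 0.30390688] 0.9 0.1423003758508062 [-0.47400295 -0.31877372  0.09489903]
[.5,.1,.30] shift cm [-12.54 -56.38   0.39]
[.445,-.255,.30] shift cm [  2.34 -89.08   0.39]
```

Emit:
send_rows([
  [0,-1.2,-4.2,0,0],
  [0,-1.2,-4.2,0,0],
  [0,-1.2,-4.2,0,0],
  [0,-1.2,-4.2,0,0],
  [0,-1.2,-4.2,0,0],
])

```text
clock: 1.4
position: [0.3413, 0.4209, 0.3041]
tcp_rot: [-0.134, 0.991, 0.0, 0.0]
contact_force: [0.3, 0.2, -0.1]
opening: -0.001
```

Emit:
send_rows([
  [0,-1.2,-4.2,0,0],
  [0,-1.2,-4.2,0,0],
  [0,-1.2,-4.2,0,0],
  [0,-1.2,-4.2,0,0],
  [0,-1.2,-4.2,0,0],
])

```text
clock: 1.9
position: [0.4548, 0.2343, 0.3043]
tcp_rot: [-0.134, 0.991, 0.0, 0.0]
contact_force: [0.6, 0.4, 0.1]
opening: 0.003
```

Emit:
send_rows([
  [0,0,-4.2,0,0],
  [0,0,-4.2,0,0],
  [0,0,-4.2,0,0],
  [0,0,-4.2,0,0],
  [0,0,-4.2,0,0],
])

```text
clock: 2.4
position: [0.5099, 0.0318, 0.3043]
tcp_rot: [-0.134, 0.991, -0.0, 0.0]
contact_force: [1.3, 0.9, 0.4]
opening: -0.003
```

```bash
python3 go.py "[.445,-.255,.30]"
```

```text
[[-0.964, -0.265, 0.001], [-0.265, 0.964, -0.0], [-0.001, -0.0, -1.0]] [0.50993824 0.03176956 0.30425165] 2.4 -0.003212451115385728 [1.32367845 0.88261146 0.35280125]
[.445,-.255,.30] shift cm [ 13.87 -25.93   0.42]
```

Emit:
send_rows([
  [0,2.3,-4.0,0,0],
  [0,2.3,-4.0,0,0],
  [0,2.3,-4.0,0,0],
  [0,2.3,-4.0,0,0],
  [0,2.3,-4.0,0,0],
])

```text
clock: 2.9
position: [0.4512, -0.1916, 0.3043]
tcp_rot: [-0.134, 0.991, -0.0, 0.0]
contact_force: [0.3, -0.1, -0.5]
opening: -0.001
```

Emit:
send_rows([
  [0,1.2,-3.0,1,0],
  [0,1.2,-3.0,2,0],
  [0,0,0,1,0],
  [0,0,0,0,0],
])

```text
clock: 3.3
position: [0.4434, -0.2541, 0.2623]
tcp_rot: [-0.133, 0.991, 0.001, -0.001]
contact_force: [0.5, 0.8, -0.1]
opening: 0.001
```

```bash
python3 go.py "[.445,-.255,.25]"
python3 - <<'E'
from cell import bot
import cv2
for n in ['scene','side']:
    cv2.imwrite(f'pics/{n}1.png',bot.get_image(n)[:,:,::-1])
a=cv2.imread('pics/scene1.png')[180:340,60:320];b=cv2.imread('pics/side1.png')[60:220,200:400]
cv2.imwrite('pics/za1.png',cv2.resize(a,None,fx=3,fy=3))
cv2.imwrite('pics/zb1.png',cv2.resize(b,None,fx=3,fy=3))
E
```

```text
[[-0.965, -0.263, -0.003], [-0.263, 0.965, 0.002], [0.002, 0.003, -1.0]] [ 0.44336578 -0.25412555  0.26231999] 3.3 0.0006462537133819933 [ 0.47719809  0.83256918 -0.05781772]
[.445,-.255,.25] shift cm [-0.14 -0.13  1.23]
```

View pics/za1.png

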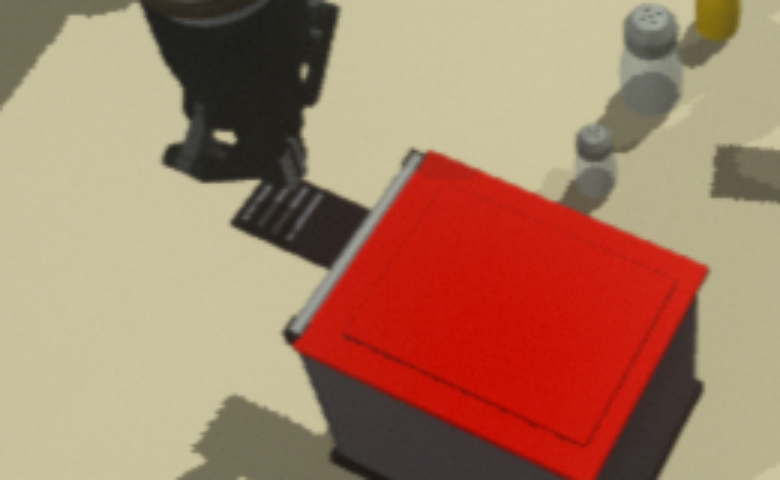

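View pics/zb1.png

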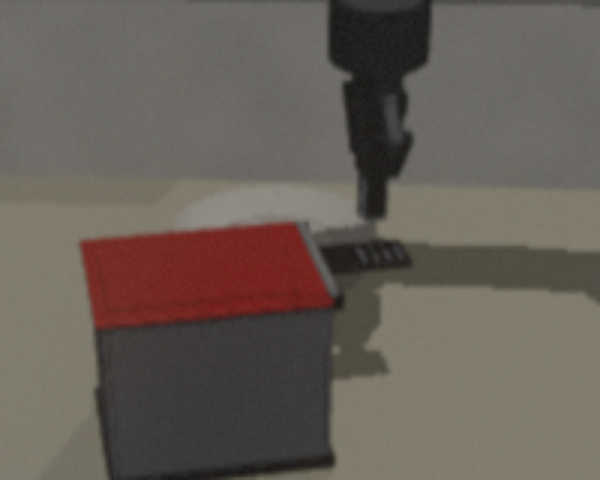

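The fingertips hang about 3 cm above the ribs in both views. I'll lower them in small steps.

Emit:
send_rows([
  [0,0,0,1,0],
  [0,0,0,1,0],
  [0,0,0,0.6,0],
  [0,0,0,0.5,0],
  [0,0,0,0.5,0],
])

```text
clock: 3.9
position: [0.4444, -0.2538, 0.2277]
tcp_rot: [-0.134, 0.991, 0.0, -0.0]
contact_force: [-2.6, 1.7, 6.8]
opening: -0.002
```

Emit:
send_rows([
  [0,0,0,0.5,0],
  [0,0,0,0.5,0],
  [0,0,0,0.5,0],
])

```text
clock: 4.2
position: [0.446, -0.2537, 0.2137]
tcp_rot: [-0.134, 0.991, -0.0, 0.001]
contact_force: [0.1, 1.5, 6.7]
opening: -0.001
```

```bash
python3 go.py 
python3 - <<'E'
from cell import bot
import cv2
for n in ['side']:
    cv2.imwrite(f'pics/{n}2.png',bot.get_image(n)[:,:,::-1])
b=cv2.imread('pics/side2.png')[60:220,200:400]
cv2.imwrite('pics/zb2.png',cv2.resize(b,None,fx=3,fy=3))
E
```

```text
[[-0.964, -0.266, 0.003], [-0.266, 0.964, -0.0], [-0.003, -0.001, -1.0]] [ 0.44596083 -0.25371198  0.21368837] 4.2 -0.0012077438310098881 [0.08815544 1.45345366 6.65136255]
```

View pics/zb2.png

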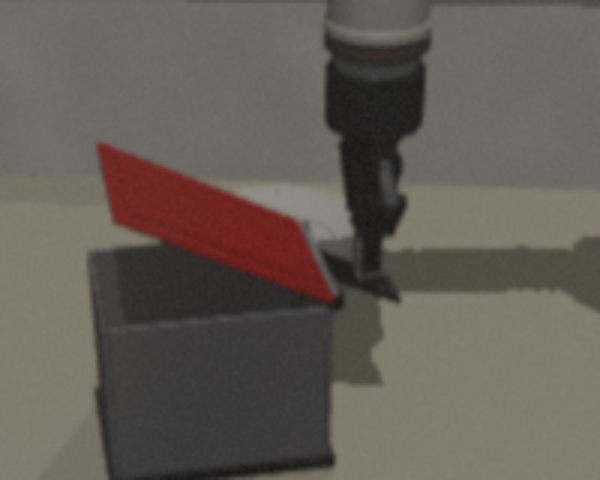

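The lid is tipping at about 7 N, as expected. I'll keep pressing to about 33 mm.

Emit:
send_rows([
  [0,0,0,0.5,0],
  [0,0,0,0.5,0],
  [0,0,0,0.4,0],
  [0,0,0,0,0],
])

```text
clock: 4.65
position: [0.4445, -0.2543, 0.1987]
tcp_rot: [-0.134, 0.991, -0.0, -0.0]
contact_force: [-0.6, 0.7, -1.2]
opening: -0.0
```

```bash
python3 go.py 
python3 - <<'E'
from cell import bot
import cv2
cv2.imwrite('pics/side3.png',bot.get_image('side')[:,:,::-1])
b=cv2.imread('pics/side3.png')[60:220,200:400]
cv2.imwrite('pics/zb3.png',cv2.resize(b,None,fx=3,fy=3))
E
```

```text
[[-0.964, -0.265, -0.0], [-0.265, 0.964, -0.0], [0.0, -0.0, -1.0]] [ 0.44447011 -0.25434003  0.19865036] 4.65 -0.00018542686174930314 [-0.57088547  0.72885922 -1.15042045]
```

View pics/zb3.png

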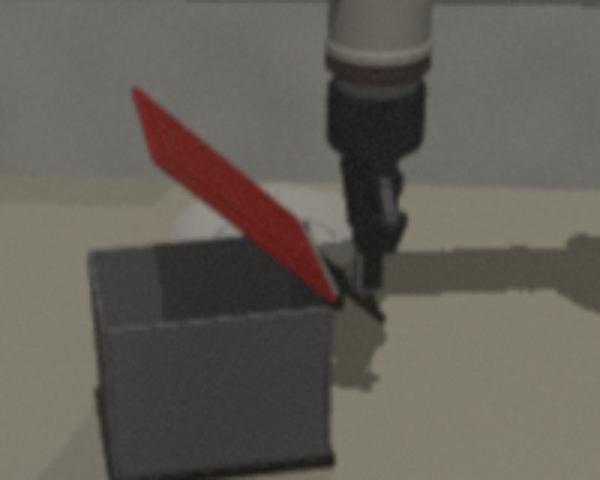

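The lid is open well past 30°. I'll retreat up and slightly outward.

Emit:
send_rows([
  [0,0.1,0,-0.6,0],
  [0,0.3,0,-1.5,0],
  [0,0.5,0,-3,0],
  [0,1,0,-4,0],
  [0,1,0,-4,0],
])

```text
clock: 5.2
position: [0.4159, -0.2615, 0.3312]
tcp_rot: [-0.134, 0.991, 0.0, -0.0]
contact_force: [1.8, -1.3, -1.3]
opening: -0.003
```

Emit:
send_rows([
  [0,1,3,-2,0],
  [0,0,4,0,0],
  [0,0,4,0,0],
  [0,0,4,0,0],
  [0,0,0,0,0],
])

```text
clock: 5.7
position: [0.3659, -0.1155, 0.3503]
tcp_rot: [-0.137, 0.991, 0.0, -0.0]
contact_force: [0.1, -0.6, 0.2]
opening: 0.001
```

```bash
python3 - <<'E'
from h import *
import cv2
for n in ['scene','side']:
    cv2.imwrite(f'pics/{n}4.png',bot.get_image(n)[:,:,::-1])
    for d in bot.trace(n,'salt')[:3]: print(n,'salt',round(d['p'],2),d['rect'])
print(bot.state()['position'],bot.state()['contact_force'],bot.state()['clock'])
E
```

```text
scene salt 0.86 [265.2, 181.0, 23.0, 39.3]
scene salt 0.69 [157.7, 212.6, 108.9, 81.1]
scene salt 0.63 [291.0, 167.3, 17.1, 24.6]
side salt 0.7 [301.4, 273.8, 19.8, 29.3]
side salt 0.62 [300.9, 237.6, 17.0, 40.4]
side salt 0.6 [292.8, 223.8, 12.5, 27.1]
[ 0.36741472 -0.12081265  0.35024855] [-0.12596112  0.5050131   0.07304452] 5.9
```

View pics/scene4.png

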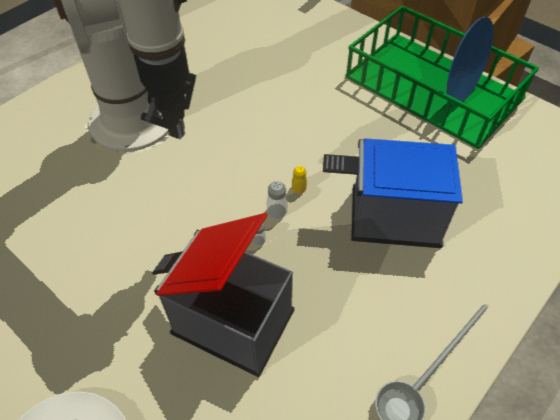

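View pics/side4.png

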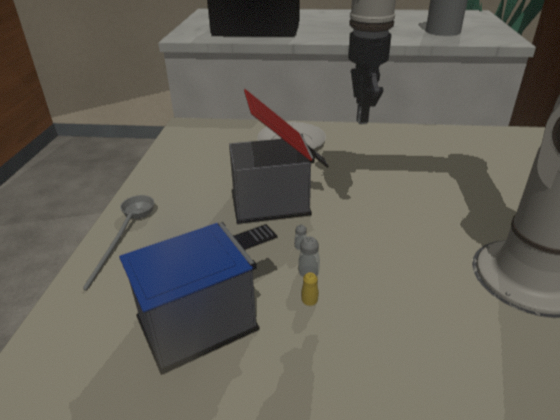

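The red lid stands open (free corners at scene (266,216) and (217,293), side (251,117) and (247,92)). The blue lid is shut and the shakers haven't moved. I'll triangulate the lid angle, then hand in.

```bash
python3 - <<'E'
from h import *
import cv2
def P(n):
    c=bot.calibration(n);K=np.array([[c['fx'],0,c['cx']],[0,c['fy'],c['cy']],[0,0,1]])
    return K@np.c_[c['R'],c['t']]
for a,b in [((266,216),(251,117)),((217,293),(247,92))]:
    X=cv2.triangulatePoints(P('scene'),P('side'),np.array(a,float).reshape(2,1),np.array(b,float).reshape(2,1)).ravel()
    X=X[:3]/X[3];print(X.round(3),'angle deg ~',np.degrees(np.arcsin((X[2]-.158)/.187)).round(1))
bot.hand_in();print(bot.state()['clock'])
E
```

```text
[ 0.595 -0.139  0.274] angle deg ~ 38.4
[ 0.63  -0.281  0.273] angle deg ~ 37.9
the job is handed in; nothing more can be done
the job is handed in; nothing more can be done
```

The red-lidded trash bin is open and the job is handed in. I closed the gripper, pressed the black tab straight down about 32 mm, lifted clear and moved the hand away.

- **Lid angle:** the last two pictures, with corner pixels picked by eye, put the red lid at about 38° (30° needed). I did not watch it for a full second after handing in.
- **Force:** the highest reading was about 7 N, while pressing. After the retreat it was near zero (about 0.5 N or less).
- **Recycling bin:** the blue lid looks shut in both views.
- **Salt shaker:** it is standing, and its outlines in both views are within about 1–2 pixels of where they started. In the last scene picture the raised lid partly hides the small shaker, but it shows standing in the side view.
- **Disagreements:**
  - **Tab position:** the two cameras differed by about 4 mm.
  - **False detection:** the network wrongly reported a large "salt" region (p 0.69) over the red lid, which I ignored.
- **Time:** about 6 s of the 26 s allowed.

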